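# Rock the battery pack into its charging dock

### The job

Put the loose battery pack of the ink mixer on charge: tip it, slide its tongue in under the lip of the charging dock and push the sprung contact back without driving it onto its stop, then rock the other end down until the pack lies flat and fully home in the dock, and let go of it. Do it gently, never pushing with more than about 30 N, and leave the other things on the table where they are.

Things in the scene. Friction and masses are not known exactly. Their poses are not given: they have to be found in the camera images.
- pack: Battery pack, loose, flat on the table: black plastic block 90 mm long (x), 44 mm wide (y), 38 mm high (z), about 0.35 kg, edges rounded 2 mm. A tongue 24 mm long, 30 mm wide, 8 mm thick sticks out of its -x end, 2 to 10 mm above the underside. Origin: centre of the underside of the 90 x 44 block; z up. Best gripped across the 44 mm width at its middle
- pack_tip (a point): Lower edge of the tip of the pack's tongue, middle of its width: (-69, 0, 2) mm in the pack's frame
- dock: Charging dock: fixed grey base plate 180 x 102 x 4 mm (x from -106 to +74 mm) with a grey plastic pocket on it (147 x 80 mm, up to 29 mm high, x from -90 to +57 mm). The pocket is adjustable: it is clamped, each time elsewhere, up to 10 mm either way along x and 7 mm along y off the places given here; that has to be felt. Origin: middle of the pocket, at table height; z up; lip at -x
- dock_seat (a point): Middle of the pocket's floor, (0, 0, 10) mm in the dock's frame (+-10 and +-7 mm, see dock): where the seated pack's origin belongs, axes parallel to the dock's. Side walls, inner faces at y = +-23 mm (1 mm play a side), top at 22 mm, inner edge rounded 2 mm, stand only at x = 26 to 57 mm; from there to the lip the sides are open for fingers, 10 mm high
- dock_lip (a point): Lower front edge of the lip, (-55, 0, 23) mm in the dock's frame (+-10, +-7); the lip covers x = -90 to -55 mm, 23 to 29 mm high, over a slot 46 mm wide (8 mm play each side of the tongue; slot, side walls and seat are in line). A level pack cannot enter: its tongue goes under the lip with its +x end raised over the heel wall (tipped about 8 to 12 degrees)
- dock_heel (a point): Top of the heel wall, inner face, (45, 0, 22) mm in the dock's frame (+-10, +-7; edge rounded 2 mm, wall 12 mm thick). The pack's +x end passes inside it only while the tongue holds the contact back by 4 mm or more; then the spring jams the pack against this wall, so it may not drop by its own weight: press its +x end down with about 5 to 15 N
- contact (a joint): Travel of the sprung brass contact block in the slot under the lip (28 mm wide, 11 to 22 mm above the table), in m: 0 = out (its face 10 mm behind the lip's edge, at x = -65 mm +-10), grows as it is pushed to -x, hard stop at 0.008 (it must not come within 1 mm of it: stay under about 11 N on it); about 0.004 with the pack home. Spring: 1 N at 0 and 1.5 N more per mm
- tape: Cardboard ring (roll core), 60 mm across, 24 mm high, bystander; origin: centre of its underside
- tublid: Yellow plastic tub lid, disc 68 mm across, 10 mm thick, bystander; origin: centre of its underside
- spatula: Ink spatula 200 mm long lying on the table, bystander; lies along its x axis
- tub: White ink jar, 84 mm across, 100 mm high, bystander; origin: centre of its underside
- can: Ink can, 72 mm across, 85 mm high, bystander; origin: centre of its underside
- squeegee: Squeegee with wooden handle 200 mm long (y), 26 mm high, bystander; origin: centre of the handle's underside
Mind the look-alikes: they are no part of the job. Several things look just like the pack: the one meant starts farthest to the robot's left.

How it is judged:
By the outcome, as a careful person would: the job done as asked, in the order asked, and still so for the second after the job is handed in, with the robot touching nothing.
It also fails if it takes over 72 s, if anything falls off the work surface, if the arm or the gripper's body presses on something with over 40 N, if the wrist force passes 120 N, or if a joint passes its speed limit or range.

### The arm

A 6-joint arm with a two-finger parallel gripper is mounted at the origin on the work surface. World frame = base frame: x ahead of the robot, y to its left, z up, the work surface at z = 0. Lengths are in m, angles in rad, forces in N, time in s.
With the tool pointing down it reaches from about 0.2 to 0.875 m from the base axis. Payload 3.4 kg.
Tool frame: the origin (TCP) lies at the centre of the arm's flange, where the gripper is bolted on; the fingertips stand 199 mm ahead of it and the grasp point (between the pads) lies 180 mm ahead of it; y points along the fingers, x is the direction in which the jaws open and shut, and the axes are right-handed (so a half turn about y gives the same grasp; the last joint's range is limited). The gripper opens to 94 mm and grips with 3 to 60 N. Pads are 16 mm wide; open, the fingers measure 119 mm over their backs; the gripper's body (75 mm by 177 mm) begins 78 mm behind the grasp point.
Start: joints at [-1.464, 0.276, 1.505, -0, 1.361, -0.121], TCP at [0.13, -0.56, 0.405] pointing down, gripper open.
Joint ranges: [-2.89, 2.89], [-0.75, 2.08], [0.22, 2.7], [-1.18, 4.32], [0.11, 2.71], [-2.7, 2.7]. Speed limits (rad/s): [2.57, 2.57, 3.14, 3.14, 3.14, 3.14].

### API

Orientations are given as a rotation vector (axis times angle).
In Python, from plant import state, capture, camera_model, sign_off gives the robot as it stands. The module is installed in compiled form; this text tells all that it offers.
- The arm moves only by the shell command python3 -m inch 'ROWS' [FORCE]. ROWS is JSON, a list of rows, each a list of 3 entries, a list of its own where there are three numbers: the closure, from 0 (fully open) to 1 (shut), then the shift along the world's x, y, z in m, then the turn, a rotation vector about the world's x, y, z in rad. In form: [[fingers, [x, y, z], [rx, ry, rz]], ...]. A call has 1 to 12 rows; each row is the pose to reach, as a shift and turn from the pose commanded when the call began; what a row does not reach only later rows make up. A row lasts 1/10 s, in which the tool goes at most 50 mm and 8.59 degrees, less where a joint would pass 70% of its speed; a pose out of reach is approached as far as the arm can. A call with a gripper value outside its range is refused whole. The fingers move at their own pace and stop on an object; FORCE is the grip in N (left out, the last holds). Time passes only in rows, so rows that repeat a pose let the fingers close. It gives the time, the measured TCP pose, the force and the opening at its end, in the units of the state.
- state(): the state, without advancing time (a new reading comes with each control period).
- capture(name): name is "side" or "top" or "wrist"; returns the picture (480x640x3 uint8, red, green, blue); there is no depth.
- camera_model(name): a dict with "fx", "fy", "cx", "cy" (pixels), "k1" (the pictures are not rectified: a ray, as slopes to the right and down, at radius r is drawn at 1 + k1 r^2 times it, then the intrinsics apply), "T" (4x4, takes a point from camera to world coordinates). Camera axes: x right, y down, z forward; pixel columns grow to the right and rows downward; lengths in m; the calibration is good to about 2 mm. A picture is of the moment at which its call begins: read the wrist's pose just before it. camera_model takes no time and is no camera call; for the wrist camera it gives the pose at the moment of the call.
- sign_off(): hands the job in, once; it reports no verdict.
The state is a dict: "time": time; "q": joint angles; "dq": joint speeds; "tau": joint torques, N m; "tool_pos": TCP position; "tcp_rot": TCP orientation; "force": force on the tool from outside, world axes, zero at the start; "torque": the same for the moment, N m; "gripper_width": finger opening in m.
Only numpy, scipy, OpenCV 4.12 (cv2) and the standard library are available. Lean on these libraries where they do the work, as an engineer would, in place of code of your own. Each camera call takes 0.05 s, during which the arm holds its last target. There are 200 camera calls.

## Working session

There is one attempt and no reset: what is moved stays moved. The work goes in short steps, Python scripts to look and compute and a shell command to move; the robot and the scene stay as the last step left them, time stands still between calls to the robot, and variables do not carry over. Pictures are saved under pics/ and viewed, on a budget of 10 in all, crops included, one or two more only if the job needs it, and the job is handed in when it is done.

```bash
mkdir -p pics; cat > h.py <<'E'
import numpy as np,cv2
from plant import *
def save(n,f):
    im=capture(n); cv2.imwrite('pics/'+f,im[:,:,::-1]); return im
def ray(m,u,v):
    x=(u-m['cx'])/m['fx'];y=(v-m['cy'])/m['fy']
    K=np.array([[1,0,0],[0,1,0],[0,0,1.]]);p=cv2.undistortPoints(np.array([[[x,y]]],float),K,np.array([m['k1'],0,0,0.]))[0,0]
    return np.array([p[0],p[1],1])
def px2w(m,u,v,z):
    T=np.array(m['T']);d=T[:3,:3]@ray(m,u,v);o=T[:3,3]
    return o+d*(z-o[2])/d[2]
def w2px(m,P):
    T=np.array(m['T']);c=T[:3,:3].T@(np.array(P)-T[:3,3]);x,y=c[:2]/c[2];s=1+m['k1']*(x*x+y*y)
    return np.array([m['cx']+m['fx']*x*s,m['cy']+m['fy']*y*s])
E
python3 - <<'E'
from h import *
save('top','top0.png');save('side','side0.png')
for n in('top','side','wrist'):
    m=camera_model(n);print(n,m['fx'],m['k1'],np.round(m['T'],3).tolist())
print(state())
E
```

```text
top 567.9238177911685 -0.027834112525627015 [[0.062, -0.973, 0.222, 0.284], [-0.998, -0.059, 0.02, -0.032], [-0.006, -0.223, -0.975, 1.238], [0.0, 0.0, 0.0, 1.0]]
side 480.8369105516128 -0.11939654305307364 [[0.973, -0.171, 0.156, 0.391], [-0.231, -0.723, 0.651, -0.701], [0.001, -0.67, -0.743, 0.841], [0.0, 0.0, 0.0, 1.0]]
wrist 398.05746804674635 -0.09009684922834807 [[0.227, -0.944, -0.241, 0.2], [-0.974, -0.22, -0.054, -0.545], [-0.002, 0.247, -0.969, 0.384], [0.0, 0.0, 0.0, 1.0]]
{'time': 0.1, 'q': array([-1.46398808e+00,  2.76501676e-01,  1.50597148e+00, -2.26264455e-05,
        1.36070678e+00, -1.20989525e-01]), 'dq': array([ 0.00110219, -0.00260401, -0.00352278, -0.00220913,  0.00106045,
       -0.00063987]), 'tau': array([ 6.69741676e-04, -4.05456913e+01, -2.37779170e+01,  7.03186984e-02,
        2.99264712e-02, -5.04782690e-05]), 'tool_pos': array([ 0.12983042, -0.559961  ,  0.40392212]), 'tcp_rot': array([-1.30722813,  1.04053009, -1.03864169]), 'force': array([ 0.06105456,  0.39556449, -0.71995052]), 'torque': array([0.04286413, 0.01648025, 0.04894671]), 'gripper_width': 0.09398952650680333}
```

View pics/top0.png

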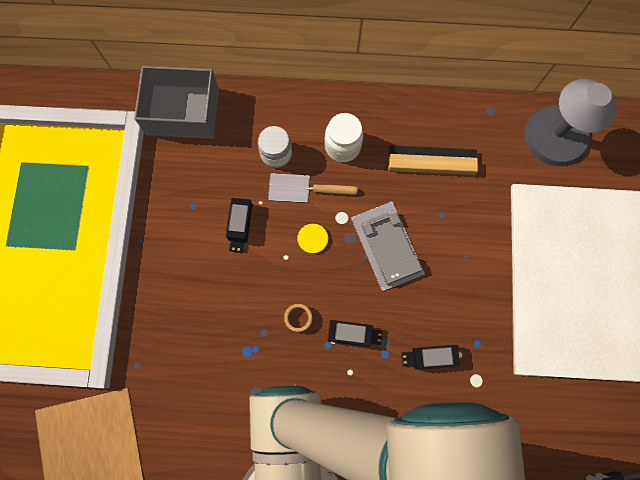

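View pics/side0.png

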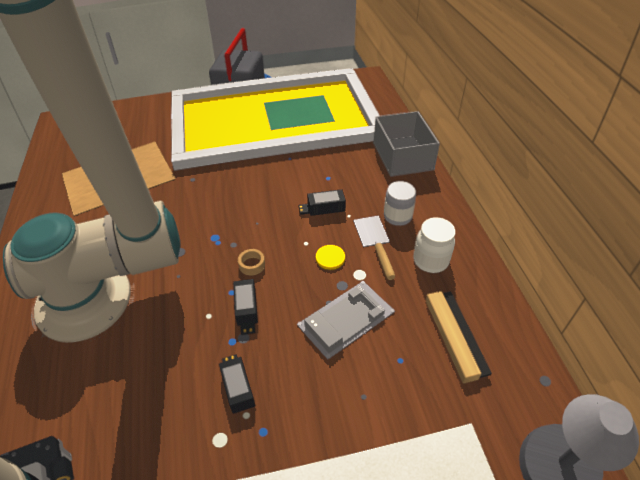

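Top view: the pack meant is the leftmost one, around (238,222), with its tongue pointing down in the image (-x). The dock is around (388,247), with its lip at the lower end (405,275) and the heel up-left. I'll zoom in on both.

```bash
python3 - <<'E'
from h import *
im=cv2.imread('pics/top0.png')
a=cv2.resize(im[190:260,205:275],(560,560),interpolation=cv2.INTER_CUBIC)[:, 80:400]
b=cv2.resize(im[195:295,345:435],None,fx=5,fy=5,interpolation=cv2.INTER_CUBIC)
c=np.zeros((560,800,3),np.uint8);c[:560,:320]=a;c[:500,330:780]=b
cv2.imwrite('pics/crop0.png',c)
E
```

```text
(no output)
```

View pics/crop0.png

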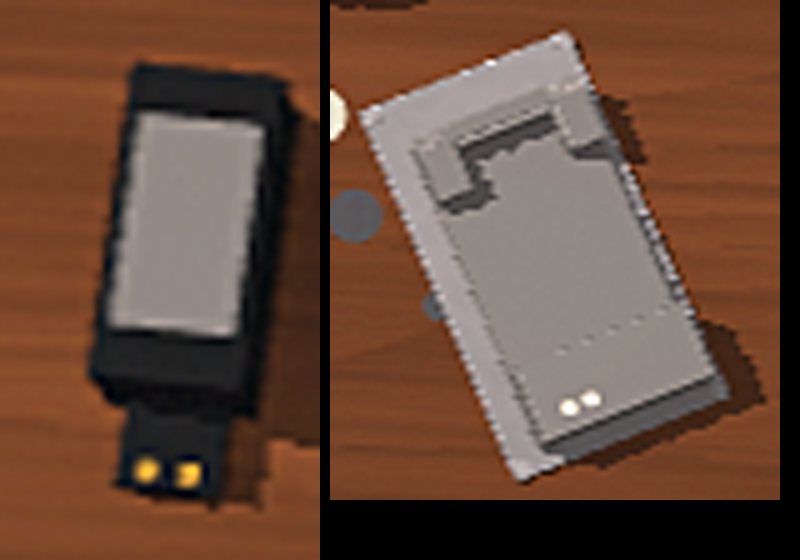

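```bash
python3 - <<'E'
from h import *
m=camera_model('top')
A=lambda x,y,z:px2w(m,205+(x+80)/8-.5,190+y/8-.5,z)
B=lambda x,y,z:px2w(m,345+(x-330)/5-.5,195+y/5-.5,z)
L=[A(*p,.038) for p in((138,115),(265,125),(238,332),(108,328))]
print('label',np.round(L,4),np.mean(L,0))
print('pack corners',np.round([A(130,65,.038),A(285,80,.038),A(93,378,.038)],4))
print('contacts',A(147,470,.010),A(188,473,.010))
P=[B(570,35,.004),B(362,112,.004),B(520,480,.004)]
print('plate',np.round(P,4)); e=P[1]-P[2];print(np.linalg.norm(e),np.linalg.norm(P[0]-P[1]),np.arctan2(e[1],e[0]))
e2=P[1]-P[0];print('ang2',np.arctan2(-e2[0],e2[1]))
c,s=e[:2]/np.linalg.norm(e[:2]);R=np.array([[c,-s],[s,c]])
# origin from plate centre (-16,0)
ctr=(P[0]+P[2])[:2]/2; print('dock origin',ctr+R@[.016,0])
o=ctr+R@[.016,0]
for n,p,z in(('lipL',(545,440),.029),('lipR',(725,380),.029),('lipfrontL',(510,362),.029),('lipfrontR',(675,308),.029),('wallL outer',(413,148),.022),('heelR outer',(585,82),.022),('heel inL',(463,142),.022),('heel inR',(553,108),.022),('wallLin',(468,190),.022)):
    w=B(*p,z);print(n,np.round(w,4),'dock',np.round(R.T@(w[:2]-o),4))
E
```

```text
label [[0.6164 0.1747 0.038 ]
 [0.6156 0.1395 0.038 ]
 [0.557  0.1417 0.038 ]
 [0.5559 0.1772 0.038 ]] [0.58623065 0.15826697 0.038     ]
pack corners [[0.6305 0.1782 0.038 ]
 [0.6288 0.1352 0.038 ]
 [0.5418 0.1799 0.038 ]]
contacts [0.52279045 0.16742002 0.01      ] [0.52264161 0.1560177  0.01      ]
plate [[ 0.6533 -0.1818  0.004 ]
 [ 0.6117 -0.0897  0.004 ]
 [ 0.4502 -0.1663  0.004 ]]
0.17870754369499195 0.1010890496355972 0.44319307110353595
ang2 0.4243933648015926
dock origin [ 0.56620384 -0.16719626]
lipL [ 0.4647 -0.1737  0.029 ] dock [-0.0945  0.0377]
lipR [ 0.4954 -0.2502  0.029 ] dock [-0.0996 -0.0447]
lipfrontL [ 0.4976 -0.1575  0.029 ] dock [-0.0578  0.0382]
lipfrontR [ 0.5257 -0.228   0.029 ] dock [-0.0627 -0.0375]
wallL outer [ 0.5919 -0.1121  0.022 ] dock [0.0468 0.0388]
heelR outer [ 0.6266 -0.1869  0.022 ] dock [ 0.0461 -0.0437]
heel inL [ 0.5959 -0.134   0.022 ] dock [0.0411 0.0173]
heel inR [ 0.6139 -0.1731  0.022 ] dock [ 0.0405 -0.0258]
wallLin [ 0.5743 -0.137   0.022 ] dock [0.0203 0.0238]
```

```bash
python3 - <<'E'
from h import *
from scipy.spatial.transform import Rotation as Ro
s=state();R=Ro.from_rotvec(s['tcp_rot']).as_matrix();print(np.round(R,3))
print(np.round(R.T@(np.array(camera_model('wrist')['T'])[:3,3]-s['tool_pos']),3))
print('yaw of finger y',np.arctan2(R[1,1],R[0,1]))
E
```

```text
[[ 0.226 -0.     0.974]
 [-0.974  0.002  0.226]
 [-0.002 -1.     0.   ]]
[0.002 0.02  0.071]
yaw of finger y 1.6915451385334817
```

```bash
python3 -m inch '[[0,[0.436,0.393,-0.045],[0,0,0.204]],[0,[0.436,0.393,-0.045],[0,0,0.204]],[0,[0.436,0.393,-0.045],[0,0,0.204]],[0,[0.436,0.393,-0.045],[0,0,0.204]],[0,[0.436,0.393,-0.045],[0,0,0.204]],[0,[0.436,0.393,-0.045],[0,0,0.204]],[0,[0.436,0.393,-0.045],[0,0,0.204]],[0,[0.436,0.393,-0.045],[0,0,0.204]],[0,[0.436,0.393,-0.045],[0,0,0.204]],[0,[0.436,0.393,-0.045],[0,0,0.204]],[0,[0.436,0.393,-0.045],[0,0,0.204]],[0,[0.436,0.393,-0.045],[0,0,0.204]]]'
python3 -m inch '[[0,[0,0,0],[0,0,0]],[0,[0,0,0],[0,0,0]],[0,[0,0,0],[0,0,0]],[0,[0,0,0],[0,0,0]]]'
python3 - <<'E'
from h import *
import pickle
pickle.dump(camera_model('wrist'),open('m1.pkl','wb'));im=save('wrist','w1.png')
E
```

```text
time: 1.3
tool_pos: [0.5675, -0.1648, 0.359]
tcp_rot: [-1.383, 0.885, -0.884]
force: [0.1, -0.6, 0.1]
gripper_width: 0.0941
time: 1.7
tool_pos: [0.565, -0.1682, 0.3598]
tcp_rot: [-1.383, 0.887, -0.887]
force: [0.3, 0.0, -0.1]
gripper_width: 0.0939
```

View pics/w1.png

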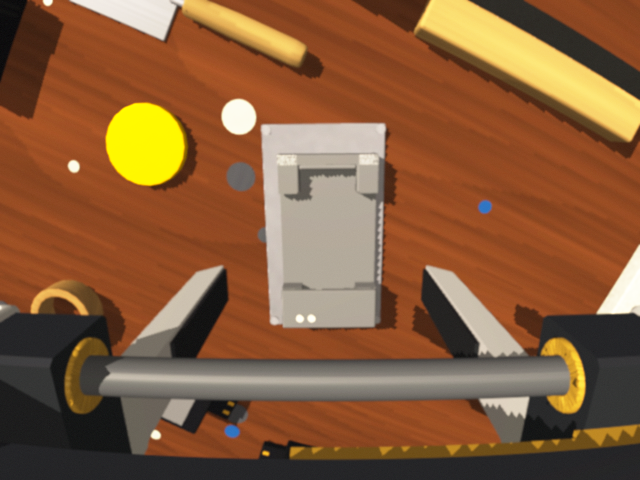

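```bash
python3 - <<'E'
from h import *
im=cv2.imread('pics/w1.png')[115:335,250:400]
cv2.imwrite('pics/w1c.png',cv2.resize(im,None,fx=3.6,fy=2.7,interpolation=cv2.INTER_CUBIC))
E
```

```text
(no output)
```

View pics/w1c.png

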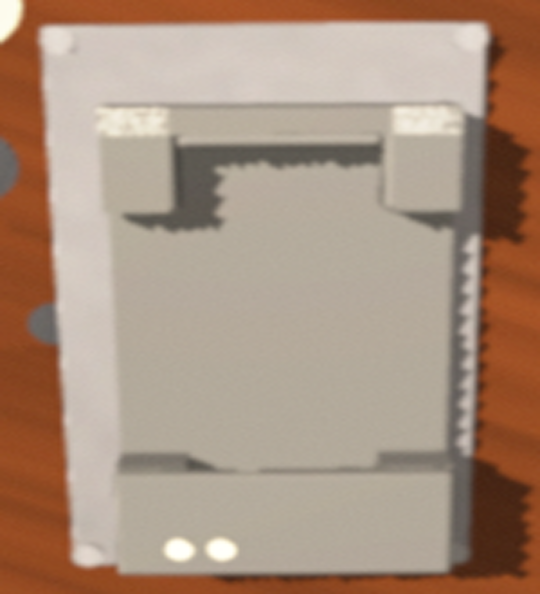

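```bash
python3 - <<'E'
from h import *
import pickle
from scipy.optimize import least_squares as LS
m=pickle.load(open('m1.pkl','rb'))
U=lambda x,y:np.array([250+x/3.6-.5*0,115+y/2.7])
plate=[((42,27),(.074,.051,.004)),((488,25),(.074,-.051,.004)),((76,562),(-.106,.051,.004))]
# pocket: pts (px, pocket xyz)
pock=[((97,105),(.057,.040,.022)),((463,103),(.057,-.040,.022)),((175,210),(.026,.023,.022)),((386,210),(.026,-.023,.022)),((118,470),(-.055,.040,.029)),((448,468),(-.055,-.040,.029)),((119,572),(-.090,.040,.029)),((449,572),(-.090,-.040,.029))]
def res(p,S,full=False):
    c,s=np.cos(p[2]),np.sin(p[2]);r=[]
    for q,X in S:
        r.append(w2px(m,[p[0]+c*X[0]-s*X[1],p[1]+s*X[0]+c*X[1],X[2]])-U(*q))
    return np.array(r).ravel()
for S in(plate,pock):
    f=LS(res,[.566,-.167,.43],args=(S,));print(f.x,np.round(f.fun,1))
    d=f.x
o=LS(res,[.566,-.167,.43],args=(plate,)).x
c,s=np.cos(o[2]),np.sin(o[2]);e=d[:2]-o[:2];print('pocket off',c*e[0]+s*e[1],-s*e[0]+c*e[1])
E
```

```text
[ 0.56849693 -0.16858002  0.4392404 ] [ 0.  -0.4  0.3 -0.7 -0.4  1.4]
[ 0.56446538 -0.17375457  0.43876792] [ 0.1 -0.2 -0.1 -0.2  0.8 -0.3 -0.6 -0.8 -1.8  0.7  1.8  0.8 -0.6  0.6
  0.3 -0.1]
pocket off -0.005849349567358258 -0.0029689258392972644
```

The pocket fit gives (0.5645, -0.1738) with yaw 0.439 rad, to within about 2 px. The offset is about (-6, -3) mm, which is within the stated range. Next I'll move over the pack.

```bash
python3 -m inch '[[0,[0.02,0.325,0],[0,0,-0.462]],[0,[0.02,0.325,0],[0,0,-0.462]],[0,[0.02,0.325,0],[0,0,-0.462]],[0,[0.02,0.325,0],[0,0,-0.462]],[0,[0.02,0.325,0],[0,0,-0.462]],[0,[0.02,0.325,0],[0,0,-0.462]],[0,[0.02,0.325,0],[0,0,-0.462]],[0,[0.02,0.325,0],[0,0,-0.462]],[0,[0.02,0.325,0],[0,0,-0.462]],[0,[0.02,0.325,0],[0,0,-0.462]],[0,[0.02,0.325,0],[0,0,-0.462]]]'
python3 - <<'E'
from h import *
import pickle
pickle.dump(camera_model('wrist'),open('m2.pkl','wb'));im=save('wrist','w2.png')
w=w2px(camera_model('wrist'),[.5865,.158,.038]);print(w,state()['tool_pos'])
u0=int(w[0])-75;v0=int(w[1])-90;print(u0,v0)
cv2.imwrite('pics/w2c.png',cv2.resize(im[v0:v0+190,u0:u0+150,::-1],None,fx=3,fy=3,interpolation=cv2.INTER_CUBIC))
E
```

```text
time: 2.85
tool_pos: [0.5859, 0.1561, 0.3598]
tcp_rot: [-1.194, 1.233, -1.234]
force: [-0.3, -0.6, 0.0]
gripper_width: 0.0943
[319.73765289 225.36629104] [0.58593234 0.15621719 0.35981425]
244 135
```

View pics/w2c.png

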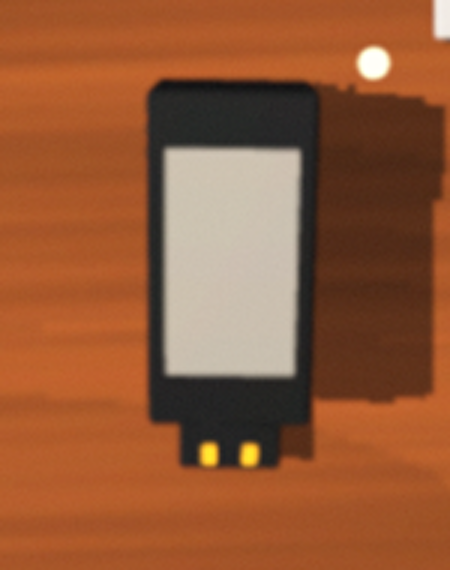

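```bash
python3 - <<'E'
from h import *
import pickle
from scipy.optimize import least_squares as LS
m=pickle.load(open('m2.pkl','rb'))
S=[((151,85),(.045,.022,.036)),((318,87),(.045,-.022,.036)),((150,420),(-.045,.022,.036)),((312,422),(-.045,-.022,.036)),((181,466),(-.069,.015,.010)),((279,466),(-.069,-.015,.010))]
def res(p):
    c,s=np.cos(p[2]),np.sin(p[2])
    return np.array([w2px(m,[p[0]+c*X[0]-s*X[1],p[1]+s*X[0]+c*X[1],X[2]])-(244+q[0]/3,135+q[1]/3) for q,X in S]).ravel()
f=LS(res,[.586,.158,0]);print(f.x,np.round(f.fun,1))
E
```

```text
[ 0.58915959  0.15638911 -0.04447341] [-1.2 -0.3  1.2 -0.2 -0.2  0.1 -0.   0.2 -0.4  0.   0.7  0.4]
```

```bash
python3 -m inch '[[0,[0.0025,-0.001,-0.05],[0,0,-0.014]],[0,[0.0025,-0.001,-0.09],[0,0,-0.014]],[0,[0.0025,-0.001,-0.125],[0,0,-0.014]],[0,[0.0025,-0.001,-0.145],[0,0,-0.014]],[0,[0.0025,-0.001,-0.157],[0,0,-0.014]],[0,[0.0025,-0.001,-0.157],[0,0,-0.014]],[0,[0.0025,-0.001,-0.157],[0,0,-0.014]],[0,[0.0025,-0.001,-0.157],[0,0,-0.014]]]' 25
python3 -m inch '[[0.8,[0,0,0],[0,0,0]],[0.8,[0,0,0],[0,0,0]],[0.8,[0,0,0],[0,0,0]],[0.8,[0,0,0],[0,0,0]],[0.8,[0,0,0],[0,0,0]],[0.8,[0,0,0],[0,0,0]],[0.8,[0,0,0],[0,0,0]],[0.8,[0,0,0],[0,0,0]]]' 25
```

```text
time: 3.7
tool_pos: [0.589, 0.1567, 0.2042]
tcp_rot: [-1.186, 1.24, -1.243]
force: [-0.1, 0.2, 0.4]
gripper_width: 0.0943
time: 4.5
tool_pos: [0.5883, 0.1571, 0.2026]
tcp_rot: [-1.187, 1.242, -1.241]
force: [-0.4, 1.7, -0.1]
gripper_width: 0.0443
```

```bash
cat > g.py <<'E'
import numpy as np,sys
PO=np.array([.5645,-.1738]);PSI=.439;H=.2026
def tcp(tx,tz,deg,ty=0,xg=0):
    t=np.radians(deg);c,s=np.cos(t),np.sin(t);r=lambda x,z:np.array([x*c-z*s,x*s+z*c])
    O=np.array([tx,tz])/1e3-r(-.069,.002);T=O+r(xg,H)
    C,S=np.cos(PSI),np.sin(PSI)
    return np.round([PO[0]+C*T[0]-S*ty/1e3,PO[1]+S*T[0]+C*ty/1e3,T[1]],4)
def loc(p):
    C,S=np.cos(PSI),np.sin(PSI);d=np.array(p[:2])-PO;return np.round([C*d[0]+S*d[1],-S*d[0]+C*d[1]],4)
if __name__=='__main__':
    p0=np.array([.5885,.157,.203])
    print('lift hover',tcp(-50,100,0)-p0)
    a=tcp(-50,100,0);print('turn',np.array([np.sin(PSI),-np.cos(PSI)])*np.radians(11))
    for w in((-50,60,11),(-50,20,11),(-50,11,11),(-60,11,11),(-65,11,11),(-69,11,11)):print(w,tcp(*w),'rel hover',np.round(tcp(*w)-a,4))
E
python3 g.py
```

```text
lift hover [-0.0068 -0.3227  0.0976]
turn [ 0.08160077 -0.17378154]
(-50, 60, 11) [ 0.5459 -0.1825  0.2701] rel hover [-0.0358 -0.0168 -0.0305]
(-50, 20, 11) [ 0.5459 -0.1825  0.2301] rel hover [-0.0358 -0.0168 -0.0705]
(-50, 11, 11) [ 0.5459 -0.1825  0.2211] rel hover [-0.0358 -0.0168 -0.0795]
(-60, 11, 11) [ 0.5369 -0.1868  0.2211] rel hover [-0.0448 -0.0211 -0.0795]
(-65, 11, 11) [ 0.5323 -0.1889  0.2211] rel hover [-0.0494 -0.0232 -0.0795]
(-69, 11, 11) [ 0.5287 -0.1906  0.2211] rel hover [-0.053  -0.0249 -0.0795]
```

```bash
python3 -m inch '[[0.8,[0,0,0.04],[0,0,0]],[0.8,[0,0,0.0975],[0,0,0]],[0.8,[-0.007,-0.05,0.0975],[0,0,0.08]],[0.8,[-0.007,-0.1,0.0975],[0,0,0.18]],[0.8,[-0.007,-0.15,0.0975],[0,0,0.3]],[0.8,[-0.007,-0.2,0.0975],[0,0,0.4]],[0.8,[-0.007,-0.25,0.0975],[0,0,0.483]],[0.8,[-0.007,-0.3,0.0975],[0,0,0.483]],[0.8,[-0.0068,-0.3227,0.0975],[0,0,0.483]],[0.8,[-0.0068,-0.3227,0.0975],[0,0,0.483]],[0.8,[-0.0068,-0.3227,0.0975],[0,0,0.483]]]' && python3 -m inch '[[0.8,[-0.01,-0.005,0],[0.027,-0.058,0]],[0.8,[-0.02,-0.01,-0.01],[0.054,-0.116,0]],[0.8,[-0.0331,-0.0155,-0.0305],[0.0816,-0.1738,0]],[0.8,[-0.0331,-0.0155,-0.0305],[0.0816,-0.1738,0]],[0.8,[-0.0331,-0.0155,-0.0305],[0.0816,-0.1738,0]],[0.8,[-0.0331,-0.0155,-0.0305],[0.0816,-0.1738,0]]]'
python3 - <<'E'
from h import *
from g import *
s=state();print(tcp(-47,60,11),s['tool_pos'],loc(s['tool_pos']),s['force'],s['torque'])
from scipy.spatial.transform import Rotation as Ro
R=Ro.from_rotvec(s['tcp_rot']).as_matrix();print(R.round(3),np.arctan2(-R[0,0],R[1,0])+0, np.degrees(np.arcsin(R[2,2])))
save('wrist','w3.png');save('side','s3.png')
E
```

```text
time: 5.6
tool_pos: [0.581, -0.1663, 0.2992]
tcp_rot: [-1.385, 0.884, -0.879]
force: [-0.2, 0.4, -4.0]
gripper_width: 0.0438
time: 6.2
tool_pos: [0.5497, -0.1808, 0.2707]
tcp_rot: [-1.22, 0.772, -0.94]
force: [0.1, -0.6, -2.4]
gripper_width: 0.0439
[ 0.5486 -0.1813  0.2701] [ 0.54968117 -0.18078347  0.27069541] [-0.0164 -0.    ] [ 0.06278053 -0.5983347  -2.39133889] [-0.08877275  0.13345526  0.01881292]
[[ 0.426  0.174  0.888]
 [-0.905  0.08   0.418]
 [ 0.002 -0.981  0.192]] -2.701495356957363 11.04234652958679
```

View pics/w3.png

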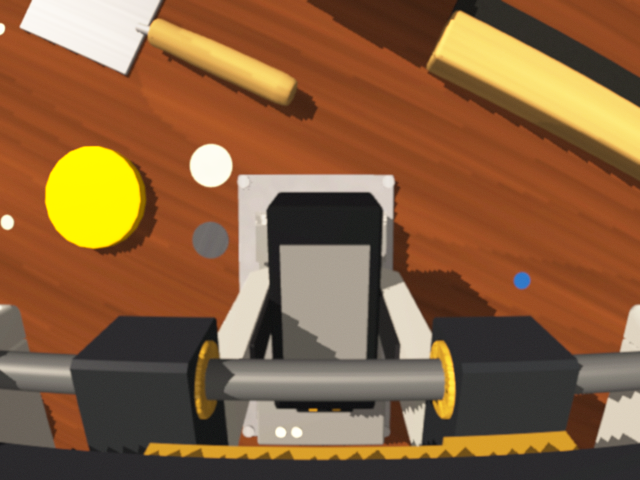

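The pack is tipped and centred over the pocket, with its tongue at (325,410) just in front of the lip. I'll lower it and enter the slot.

```bash
cat > st.py <<'E'
from h import *
from g import *
from scipy.spatial.transform import Rotation as Ro
s=state();R=Ro.from_rotvec(s['tcp_rot']).as_matrix();th=np.arcsin(R[2,2]);f=s['force'];C,S=np.cos(PSI),np.sin(PSI);t=s['torque']
l=loc(s['tool_pos']);c,sn=np.cos(th),np.sin(th)
O=np.array([l[0],s['tool_pos'][2]])-[-H*sn,H*c]
tip=O+[-.069*c-.002*sn,-.069*sn+.002*c];heel=O+[.045*c,.045*sn]
print('t',s['time'],'deg',round(np.degrees(th),2),'y',l[1],'tip mm',(tip*1e3).round(1),'heel',(heel*1e3).round(1),'F dock',np.round([C*f[0]+S*f[1],-S*f[0]+C*f[1],f[2]],1),'Ty',round(-S*t[0]+C*t[1],2),'Tx,Tz',round(C*t[0]+S*t[1],2),round(t[2],2),'w',round(s['gripper_width'],4))
E
python3 -m inch '[[0.8,[0,0,-0.015],[0,0,0]],[0.8,[0,0,-0.03],[0,0,0]],[0.8,[0,0,-0.04],[0,0,0]],[0.8,[0,0,-0.045],[0,0,0]],[0.8,[0,0,-0.049],[0,0,0]],[0.8,[0,0,-0.049],[0,0,0]],[0.8,[0,0,-0.049],[0,0,0]],[0.8,[0,0,-0.049],[0,0,0]]]'; python3 st.py
python3 -m inch '[[0.8,[-0.0027,-0.0013,0],[0,0,0]],[0.8,[-0.0054,-0.0026,0],[0,0,0]],[0.8,[-0.0081,-0.0038,0],[0,0,0]],[0.8,[-0.0109,-0.0051,0],[0,0,0]],[0.8,[-0.0109,-0.0051,0],[0,0,0]],[0.8,[-0.0109,-0.0051,0],[0,0,0]],[0.8,[-0.0109,-0.0051,0],[0,0,0]]]'; python3 st.py
```

```text
time: 7.1
tool_pos: [0.5487, -0.1815, 0.2213]
tcp_rot: [-1.219, 0.773, -0.941]
force: [-0.2, -1.0, -3.9]
gripper_width: 0.044
t 7.1 deg 11.04 y -0.0003 tip mm [-46.9  11.2] heel [65.4 31. ] F dock [-0.6 -0.8 -3.9] Ty 0.16 Tx,Tz -0.05 0.03 w 0.044
time: 7.8
tool_pos: [0.5376, -0.1865, 0.2207]
tcp_rot: [-1.219, 0.774, -0.94]
force: [-0.2, -0.0, -2.8]
gripper_width: 0.0434
t 7.8 deg 11.01 y -0.0001 tip mm [-59.1  10.7] heel [53.2 30.5] F dock [-0.2  0.1 -2.8] Ty 0.27 Tx,Tz 0.0 0.04 w 0.0434
```

```bash
for i in 1 2 3; do python3 -m inch '[[0.8,[-0.0009,-0.0004,0],[0,0,0]],[0.8,[-0.0018,-0.0008,0],[0,0,0]],[0.8,[-0.0018,-0.0008,0],[0,0,0]],[0.8,[-0.0018,-0.0008,0],[0,0,0]]]' >/dev/null; python3 st.py; done
```

```text
t 8.2 deg 11.0 y 0.0 tip mm [-61.3  10.6] heel [51.  30.4] F dock [ 0.5 -0.6 -3.8] Ty 0.18 Tx,Tz -0.09 0.03 w 0.0438
t 8.6 deg 11.0 y 0.0001 tip mm [-63.1  10.6] heel [49.1 30.4] F dock [-0.2 -0.1 -3.6] Ty 0.22 Tx,Tz -0.02 0.04 w 0.0439
t 9.0 deg 11.05 y 0.0 tip mm [-64.7  10.7] heel [47.6 30.6] F dock [ 2.1 -0.1 -4.1] Ty -0.28 Tx,Tz 0.03 -0.03 w 0.0438
```

```bash
for i in 1 2; do python3 -m inch '[[0.8,[-0.0009,-0.0004,0],[0,0,0]],[0.8,[-0.0018,-0.0008,0],[0,0,0]],[0.8,[-0.0018,-0.0008,0],[0,0,0]],[0.8,[-0.0018,-0.0008,0],[0,0,0]]]' >/dev/null; python3 st.py; done
```

```text
t 9.4 deg 11.06 y 0.0 tip mm [-66.5  10.8] heel [45.7 30.7] F dock [ 4.2 -0.1 -5. ] Ty -0.77 Tx,Tz 0.01 -0.03 w 0.0436
t 9.8 deg 11.12 y 0.0 tip mm [-67.9  10.8] heel [44.3 30.8] F dock [ 7.   0.4 -4.2] Ty -1.2 Tx,Tz 0.1 -0.04 w 0.0433
```

```bash
python3 -m inch '[[0.8,[-0.0009,-0.0004,0],[0,0,0]],[0.8,[-0.0009,-0.0004,0],[0,0,0]],[0.8,[-0.0009,-0.0004,0],[0,0,0]]]' >/dev/null; python3 st.py; python3 - <<'E'
from g import *
X=-70.4
f=lambda d,tz,X=X:tcp(X+8*np.sin(np.radians(d)),tz,d)
a=f(11,10.8)
for d,tz in((10,10.8),(9,10.8),(8,10.8),(7,10.8),(6,10.8),(5,10.9),(4,11),(3,11.2),(2,11.5),(1,11.8),(0,12)):
    print(d,np.round(f(d,tz)-a,4),np.round(np.radians(11-d)*np.array([-.425,.905]),4))
E
```

```text
t 10.1 deg 11.16 y 0.0 tip mm [-68.6  10.8] heel [43.7 30.9] F dock [ 7.1  0.8 -5.4] Ty -1.4 Tx,Tz 0.11 -0.04 w 0.044
10 [ 0.0032  0.0015 -0.0006] [-0.0074  0.0158]
9 [ 0.0064  0.003  -0.0012] [-0.0148  0.0316]
8 [ 0.0096  0.0045 -0.0018] [-0.0223  0.0474]
7 [ 0.0127  0.006  -0.0026] [-0.0297  0.0632]
6 [ 0.0159  0.0075 -0.0034] [-0.0371  0.079 ]
5 [ 0.019   0.009  -0.0041] [-0.0445  0.0948]
4 [ 0.0221  0.0104 -0.005 ] [-0.0519  0.1106]
3 [ 0.0252  0.0119 -0.0058] [-0.0593  0.1264]
2 [ 0.0283  0.0133 -0.0065] [-0.0668  0.1422]
1 [ 0.0314  0.0148 -0.0073] [-0.0742  0.158 ]
0 [ 0.0344  0.0162 -0.0083] [-0.0816  0.1737]
```

```bash
python3 -m inch '[[0.8,[0.0027,0.0013,-0.0006],[-0.0074,0.0158,0]],[0.8,[0.0059,0.0028,-0.0012],[-0.0148,0.0316,0]],[0.8,[0.0091,0.0043,-0.0018],[-0.0223,0.0474,0]],[0.8,[0.0091,0.0043,-0.0018],[-0.0223,0.0474,0]],[0.8,[0.0091,0.0043,-0.0018],[-0.0223,0.0474,0]]]' >/dev/null; python3 st.py
python3 -m inch '[[0.8,[0.0031,0.0015,-0.0008],[-0.0074,0.0158,0]],[0.8,[0.0063,0.003,-0.0016],[-0.0148,0.0316,0]],[0.8,[0.0063,0.003,-0.0016],[-0.0148,0.0316,0]],[0.8,[0.0063,0.003,-0.0016],[-0.0148,0.0316,0]]]' >/dev/null; python3 st.py
```

```text
t 10.6 deg 8.19 y 0.0001 tip mm [-68.9  10.8] heel [44.2 25. ] F dock [ 7.6  0.8 -5.3] Ty -1.54 Tx,Tz 0.08 0.01 w 0.044
t 11.0 deg 6.19 y 0.0002 tip mm [-69.4  11.5] heel [44.2 21.8] F dock [7.9 3.7 1.3] Ty -1.19 Tx,Tz 0.4 0.09 w 0.0441
```

```bash
python3 -m inch '[[0.8,[-0.0003,0.0006,0],[0,0,0]],[0.8,[-0.0003,0.0006,0],[0,0,0]],[0.8,[-0.0003,0.0006,0],[0,0,0]]]' >/dev/null; python3 st.py
python3 -m inch '[[0.8,[-0.0002,0.0005,0],[0,0,0]],[0.8,[-0.0002,0.0005,0],[0,0,0]],[0.8,[-0.0002,0.0005,0],[0,0,0]]]' >/dev/null; python3 st.py
```

```text
t 11.3 deg 6.2 y 0.0004 tip mm [-69.3  11.6] heel [44.2 21.9] F dock [ 6.5  1.1 -0.7] Ty -1.21 Tx,Tz 0.13 0.13 w 0.0437
t 11.6 deg 6.21 y 0.0007 tip mm [-69.3  11.5] heel [44.2 21.9] F dock [ 5.8  0.  -0.1] Ty -1.17 Tx,Tz 0.04 0.19 w 0.044
```

```bash
python3 -m inch '[[0.8,[-0.0007,-0.0003,0],[0,0,0]],[0.8,[-0.0007,-0.0003,0],[0,0,0]],[0.8,[-0.0007,-0.0003,0],[0,0,0]]]' >/dev/null; python3 st.py
python3 -m inch '[[0.8,[0.0031,0.0015,-0.0008],[-0.0074,0.0158,0]],[0.8,[0.0031,0.0015,-0.0008],[-0.0074,0.0158,0]],[0.8,[0.0031,0.0015,-0.0008],[-0.0074,0.0158,0]]]' >/dev/null; python3 st.py
```

```text
t 11.9 deg 6.26 y 0.0006 tip mm [-69.6  11.6] heel [43.9 22. ] F dock [8.4 0.7 0.1] Ty -1.41 Tx,Tz 0.11 0.09 w 0.0438
t 12.2 deg 5.24 y 0.0011 tip mm [-69.7  11.5] heel [44. 20.] F dock [ 8.2  1.6 -0.8] Ty -1.36 Tx,Tz 0.33 0.4 w 0.044
```

```bash
python3 -m inch '[[0.8,[0.0029,0.0018,-0.0008],[-0.0074,0.0158,0.008]],[0.8,[0.0029,0.0018,-0.0008],[-0.0074,0.0158,0.008]],[0.8,[0.0029,0.0018,-0.0008],[-0.0074,0.0158,0.008]]]' >/dev/null; python3 st.py
python3 -m inch '[[0.8,[0.0029,0.0018,-0.0009],[-0.0074,0.0158,0.004]],[0.8,[0.0029,0.0018,-0.0009],[-0.0074,0.0158,0.004]],[0.8,[0.0029,0.0018,-0.0009],[-0.0074,0.0158,0.004]]]' >/dev/null; python3 st.py
```

```text
t 12.5 deg 4.24 y 0.0012 tip mm [-70.   11.6] heel [43.8 18. ] F dock [ 7.7  1.3 -0.7] Ty -1.11 Tx,Tz 0.09 -0.03 w 0.0438
t 12.8 deg 3.24 y 0.0015 tip mm [-70.1  11.6] heel [43.8 16.1] F dock [ 6.6 -1.6 -1. ] Ty -1.1 Tx,Tz 0.01 -0.07 w 0.0438
```

```bash
python3 -m inch '[[0.8,[0.0032,0.0013,-0.0008],[-0.0074,0.0158,0]],[0.8,[0.0032,0.0013,-0.0008],[-0.0074,0.0158,0]],[0.8,[0.0063,0.0028,-0.0016],[-0.0148,0.0316,0]],[0.8,[0.0063,0.0028,-0.0016],[-0.0148,0.0316,0]],[0.8,[0.0063,0.0028,-0.0016],[-0.0148,0.0316,0]]]' >/dev/null; python3 st.py
python3 -m inch '[[0.8,[0.0031,0.0015,-0.0009],[-0.0074,0.0158,0]],[0.8,[0.0031,0.0015,-0.0009],[-0.0074,0.0158,0]],[0.8,[0.0031,0.0015,-0.0009],[-0.0074,0.0158,0]]]' >/dev/null; python3 st.py
```

```text
t 13.3 deg 1.25 y 0.0014 tip mm [-70.3  12.3] heel [43.7 12.8] F dock [ 6.1  0.4 -0.4] Ty -1.07 Tx,Tz 0.16 -0.14 w 0.0436
t 13.6 deg 0.26 y 0.0014 tip mm [-70.4  12.8] heel [43.6 11.3] F dock [7.2 1.1 1.6] Ty -1.01 Tx,Tz 0.24 -0.15 w 0.0441
```

```bash
python3 -m inch '[[0.8,[0,0,-0.0006],[0,0,0]],[0.8,[0,0,-0.0006],[0,0,0]],[0.8,[0,0,-0.0006],[0,0,0]]]' >/dev/null; python3 st.py
python3 -m inch '[[0.8,[0.0003,0.0002,-0.0006],[-0.0019,0.004,0]],[0.8,[0.0003,0.0002,-0.0006],[-0.0019,0.004,0]],[0.8,[0.0003,0.0002,-0.0006],[-0.0019,0.004,0]]]' >/dev/null; python3 st.py
```

```text
t 13.9 deg 0.28 y 0.0014 tip mm [-70.3  12.7] heel [43.7 11.2] F dock [6.2 0.  4.4] Ty -0.86 Tx,Tz 0.32 -0.13 w 0.0435
t 14.2 deg 0.09 y 0.0015 tip mm [-70.3  12.7] heel [43.7 10.9] F dock [6.  2.5 6.2] Ty -0.99 Tx,Tz 0.45 -0.14 w 0.0439
```

```bash
python3 - <<'E'
from h import *
a=save('wrist','w4.png');b=save('side','s4.png')
m=camera_model('side');w=w2px(m,[.5645,-.1738,.03]);print(w)
u,v=int(w[0]),int(w[1])
c=np.hstack([cv2.resize(a[170:450,200:440],(480,560)),cv2.resize(b[v-70:v+70,max(0,u-40):max(0,u-40)+80],(320,560),interpolation=cv2.INTER_CUBIC)])
cv2.imwrite('pics/c4.png',c[:,:,::-1])
E
```

```text
[351.07595202 308.93475938]
```

View pics/c4.png

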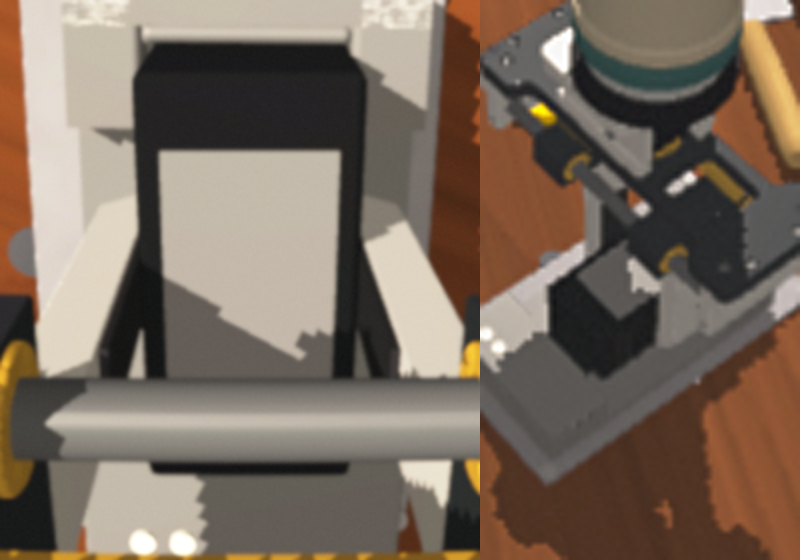

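```bash
python3 -m inch '[[0.8,[0.0005,0.0002,0],[0,0,0]],[0.8,[0.0010,0.0005,0],[0,0,0]],[0.8,[0.0010,0.0005,0],[0,0,0]],[0.8,[0.0010,0.0005,0],[0,0,0]]]' >/dev/null; python3 st.py
python3 -m inch '[[0.8,[0.0004,0.0001,0],[0,0,0]],[0.8,[0.0004,0.0001,0],[0,0,0]],[0.8,[0.0004,0.0001,0],[0,0,0]]]' >/dev/null; python3 st.py
```

```text
t 14.7 deg -0.03 y 0.0015 tip mm [-70.3  12.8] heel [43.7 10.7] F dock [4.5 1.6 6.3] Ty -0.58 Tx,Tz 0.32 -0.21 w 0.0439
t 15.0 deg -0.06 y 0.0014 tip mm [-70.3  12.8] heel [43.7 10.7] F dock [3.8 0.6 6.2] Ty -0.41 Tx,Tz 0.29 -0.18 w 0.044
```

```bash
python3 -m inch '[[0.3,[0,0,0],[0,0,0]],[0.3,[0,0,0],[0,0,0]],[0.3,[0,0,0],[0,0,0]],[0.3,[0,0,0],[0,0,0]],[0.3,[0,0,0.02],[0,0,0]],[0.3,[0,0,0.06],[0,0,0]],[0.3,[0,0,0.09],[0,0,0]],[0.3,[0,0,0.09],[0,0,0]],[0.3,[0,0,0.09],[0,0,0]]]' ; python3 st.py
python3 - <<'E'
from h import *
import pickle
pickle.dump(camera_model('wrist'),open('m5.pkl','wb'));a=save('wrist','w5.png');b=save('side','s5.png')
c=np.hstack([cv2.resize(a[130:410,220:420],(400,560),interpolation=cv2.INTER_CUBIC),cv2.resize(b[270:370,300:370],(392,560),interpolation=cv2.INTER_CUBIC)])
cv2.imwrite('pics/c5.png',c[:,:,::-1])
E
```

```text
time: 15.9
tool_pos: [0.5616, -0.1726, 0.3012]
tcp_rot: [-1.393, 0.874, -0.869]
force: [-0.6, 0.3, -0.6]
gripper_width: 0.0658
t 15.9 deg -0.25 y 0.0023 tip mm [-72.  100.9] heel [42.  98.4] F dock [-0.5  0.5 -0.6] Ty -0.02 Tx,Tz 0.07 -0.01 w 0.0658
```

View pics/c5.png

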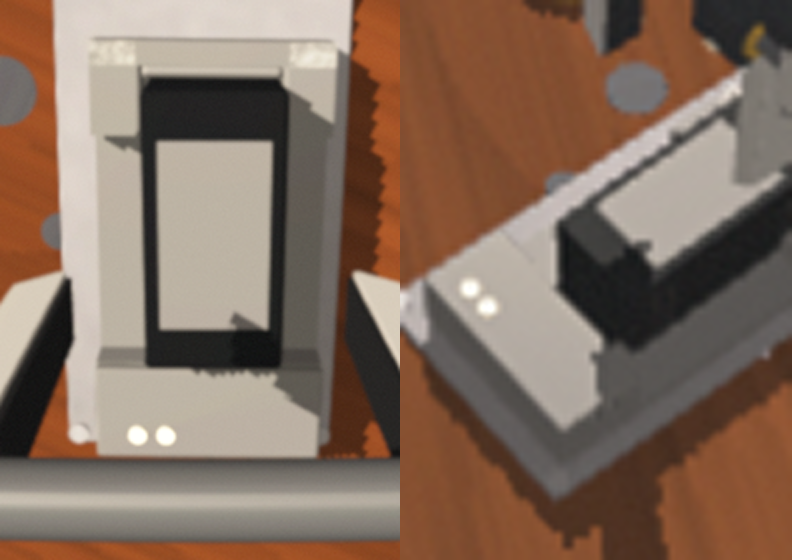

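The pack sits between the side walls and behind the heel. I'll press its +x end gently with closed fingertips, which both seats it fully and checks its height. If it is home, the top is at 48 mm, so contact should come at TCP z ≈ 0.247.

```bash
python3 -m inch '[[1,[0.029,0.0136,0],[0,0,0]],[1,[0.029,0.0136,0],[0,0,0]],[1,[0.029,0.0136,0],[0,0,0]],[1,[0.029,0.0136,0],[0,0,0]],[1,[0.029,0.0136,-0.02],[0,0,0]],[1,[0.029,0.0136,-0.04],[0,0,0]],[1,[0.029,0.0136,-0.05],[0,0,0]],[1,[0.029,0.0136,-0.05],[0,0,0]],[1,[0.029,0.0136,-0.05],[0,0,0]]]' 10; python3 st.py
for i in 1 2 3; do python3 -m inch '[[1,[0,0,-0.001],[0,0,0]],[1,[0,0,-0.0015],[0,0,0]],[1,[0,0,-0.0015],[0,0,0]]]'|sed -n '2p;4,5p';done
```

```text
time: 16.9
tool_pos: [0.5908, -0.1592, 0.2513]
tcp_rot: [-1.393, 0.874, -0.869]
force: [-0.2, -0.8, 0.9]
gripper_width: 0.0006
t 16.9 deg -0.25 y 0.0021 tip mm [-39.9  51.1] heel [74.1 48.5] F dock [-0.5 -0.6  0.9] Ty 0.0 Tx,Tz 0.0 -0.02 w 0.0006
tool_pos: [0.591, -0.159, 0.2501]
force: [0.3, -0.8, -0.2]
gripper_width: 0.0006
tool_pos: [0.5909, -0.1589, 0.2481]
force: [-0.3, 0.0, 0.8]
gripper_width: 0.0007
tool_pos: [0.5911, -0.159, 0.2474]
force: [-0.1, 0.4, 5.2]
gripper_width: 0.0003
```

```bash
for i in 1 2; do python3 -m inch '[[1,[0,0,-0.001],[0,0,0]],[1,[0,0,-0.0015],[0,0,0]],[1,[0,0,-0.0015],[0,0,0]]]'|sed -n '2p;4p';done
```

```text
tool_pos: [0.591, -0.159, 0.2474]
force: [-1.5, 1.2, 12.3]
tool_pos: [0.5909, -0.1589, 0.2473]
force: [-5.0, 1.6, 20.2]
```

```bash
python3 -m inch '[[1,[0,0,0.008],[0,0,0]],[1,[0,0,0.012],[0,0,0]],[1,[-0.028,-0.0132,0.012],[0,0,0]],[1,[-0.056,-0.0264,0.012],[0,0,0]],[1,[-0.056,-0.0264,0.012],[0,0,0]],[1,[-0.056,-0.0264,0.006],[0,0,0]],[1,[-0.056,-0.0264,0.005],[0,0,0]],[1,[-0.056,-0.0264,0.005],[0,0,0]]]'|sed -n '2p;4p'
for i in 1 2 3; do python3 -m inch '[[1,[0,0,-0.001],[0,0,0]],[1,[0,0,-0.0015],[0,0,0]],[1,[0,0,-0.0015],[0,0,0]]]'|sed -n '2p;4p';done
```

```text
tool_pos: [0.5355, -0.1851, 0.2479]
force: [-0.2, 0.7, 0.2]
tool_pos: [0.5354, -0.1852, 0.2474]
force: [0.1, 0.7, 1.7]
tool_pos: [0.5352, -0.1852, 0.2473]
force: [-1.1, 1.8, 10.0]
tool_pos: [0.5352, -0.1851, 0.2472]
force: [-3.8, 2.1, 19.0]
```

Both ends are at the same height, so the pack is flat and hard down. I'll back off and take a last look.

```bash
python3 -m inch '[[1,[0,0,0.02],[0,0,0]],[1,[0,0,0.06],[0,0,0]],[1,[0,0,0.1],[0,0,0]],[1,[-0.045,0,0.12],[0,0,0]],[1,[-0.09,0,0.12],[0,0,0]],[1,[-0.09,0,0.12],[0,0,0]],[1,[-0.09,0,0.12],[0,0,0]],[1,[-0.09,0,0.12],[0,0,0]]]'
python3 - <<'E'
from h import *
m=camera_model('wrist');a=save('wrist','w6.png');b=save('side','s6.png');t=save('top','t6.png')
c=np.hstack([cv2.resize(a,(400,300)),cv2.resize(b,(400,300))]);d=np.hstack([cv2.resize(t,(400,300)),cv2.resize(b[270:355,300:413],(400,300),interpolation=cv2.INTER_CUBIC)])
cv2.imwrite('pics/c6.png',np.vstack([c,d])[:,:,::-1]);print(state()['force'])
E
```

```text
time: 20.9
tool_pos: [0.4457, -0.1856, 0.3641]
tcp_rot: [-1.392, 0.873, -0.87]
force: [-0.3, -0.7, -0.6]
gripper_width: 0.0006
[-0.45781405 -0.03641554  0.03044481]
```

View pics/c6.png

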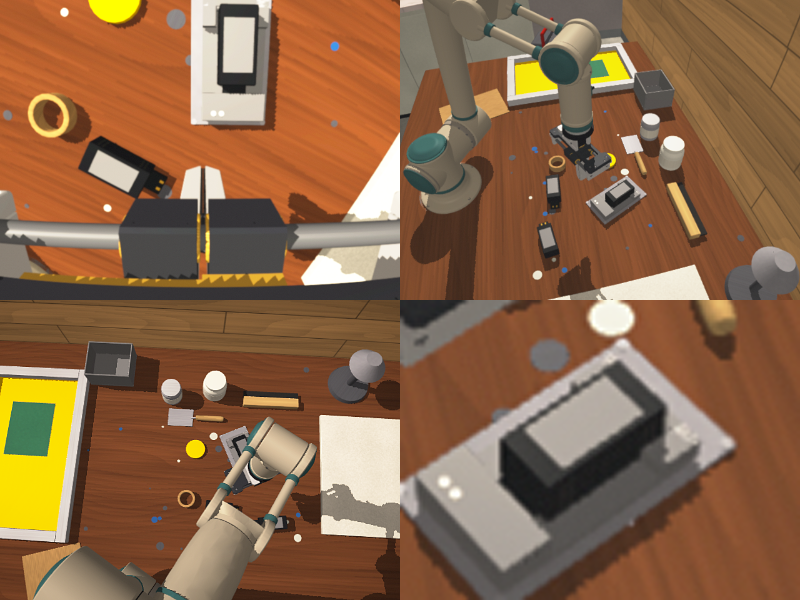

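The pack lies flat between the walls with its tongue under the lip (lower right panel). The other things are where they were, and the gripper is clear of everything.

```bash
python3 -c "from plant import *;print(sign_off())"
```

```text
the job is handed in; nothing more can be done
None
```

The battery pack is on charge: it lies flat in the dock with its tongue under the lip, the gripper has let go, and the job was handed in at about 21 s.

I gripped the leftmost pack and tipped it 11°. I slid the tongue under the lip, pushed the contact back, then rocked the other end down past the heel wall.

**Forces:** The highest contact force I read was about 8.4 N, under the 11 N limit. Seating the pack against the heel means the contact's travel was about 4 mm at home and, by force, about 5 mm at most. The highest push on the pack was about 20 N, in the final press.

**Last checks:**
- **Flat and down:** I pressed near each end with closed fingertips, and both stopped hard at the same height, the top at 48.3 mm. The sizes given imply 48 mm, so it reads 0.3 mm high, which I put down to arm height bias.
- **Pictures:** The final views show the pack between the side walls. The other things looked unmoved by eye, but I did not measure them.

**One disagreement:** While the pack was still gripped, the tool pose put it 0.7–0.8 mm too high, and pressing with about 10 N did not lower it. I took this as a small slip in the grip, and the fingertip check afterwards fits that.

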